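# Gather the sample tubes in one corner of the tote

## Robot

A 6-joint arm with a two-finger parallel gripper is mounted at the origin on a cart in front of the work surface, level with it; the furniture and walls round the work are solid. World frame = base frame: x ahead of the robot, y to its left, z up, the work surface at z = 0. Lengths are in m, angles in rad, forces in N, time in s.
With the tool pointing down it reaches from about 0.325 to 0.875 m from the base axis. Payload 4.4 kg.
Tool frame: the origin (TCP) lies midway between the tips of the shut fingers; the grasp point (between the pads) lies 19 mm behind it; z points along the fingers, y is the line along which they close (so a half turn about z gives the same grasp; the last joint's range is limited). The gripper opens to 85 mm and grips with 20 to 120 N. Pads are 22 mm wide; open, the fingers measure 114 mm over their backs; the gripper's body (76 mm by 85 mm) begins 54 mm behind the grasp point. The pads swing forward as they close: fully open they stand 13 mm farther back than shut.
Start: joints at [-1.437, 0.207, 1.542, -0, 1.393, -0.15], TCP at [0.162, -0.552, 0.193] pointing down, gripper open.
Joint ranges: [-2.73, 2.73], [-0.86, 2.22], [0.23, 2.46], [-1.11, 4.25], [0.08, 2.63], [-2.82, 2.82]. Speed limits (rad/s): [2.79, 2.79, 3.14, 3.14, 3.14, 3.14].

## Interface

Orientations are given as a 3x3 rotation matrix whose columns are the frame's x, y, z axes.
In Python, from cell import manip, optics gives the robot as it stands. The module is installed in compiled form; this text tells all that it offers.
- The arm moves only by the tool creep_tool, called after "Request:" in YAML: its name, and indented under it one key for each argument. Schema: {"type":"object","properties":{"ticks":{"type":"array","items":{"type":"array","prefixItems":[{"type":"array","items":{"type":"number"},"minItems":3,"maxItems":3},{"type":"array","items":{"type":"number"},"minItems":3,"maxItems":3},{"type":"number"}],"minItems":3,"maxItems":3},"minItems":1,"maxItems":10},"only":{"type":"string"},"quiet":{"type":"boolean"},"lines":{"type":"string"}},"required":["ticks"],"additionalProperties":false}. ticks is a list of rows, 1 to 10 of them, each written [[rx, ry, rz], [dx, dy, dz], opening]: a rotation vector rx, ry, rz in rad, then dx, dy, dz in m, then the finger opening in m; each row is the pose to reach, as a shift and turn from the pose commanded when the call began, along the tool's axes at that moment; what a row does not reach only later rows make up. A row lasts 1/12 s, in which the tool goes at most 0.0417 m and 0.125 rad, less where a joint would pass 70% of its speed; a pose out of reach is approached as far as the arm can. The fingers move at their own pace and stop on an object; the grip force is fixed at half the most. Time passes only in rows, so rows that do not move let the fingers close. The tool returns the time, the measured TCP pose, the force, the opening and the grip force at its end. only (a regular expression) keeps the lines of the reply that match it, lines (a string "A,B") keeps lines A to B, and quiet returns only ok. Input that does not fit is refused with a message, and nothing moves.
- manip.observe(): the state, without advancing time (a new reading comes with each control period).
- optics.get_image(name): name is "side" or "top" or "wrist"; returns the picture (480x640x3 uint8, blue, green, red); there is no depth.
- optics.camera_model(name): a dict with "fx", "fy", "cx", "cy" (pixels), "rvec" (rotation vector, rad) and "tvec" (3), from world to camera coordinates, as OpenCV has them. Camera axes: x right, y down, z forward; pixel columns grow to the right and rows downward; lengths in m; the calibration is good to about 2 mm. A picture is of the moment at which its call begins: read the wrist's pose just before it. camera_model takes no time and is no camera call; for the wrist camera it gives the pose at the moment of the call.
- manip.hand_in(): hands the job in; it is judged then, once.
The state is a dict: "time_s": time; "joints": joint angles; "qvel": joint speeds; "joint_efforts": joint torques, N m; "tool_pos": TCP position; "ee_rot": TCP orientation; "force": force on the tool from outside, world axes, zero at the start; "torque": the same for the moment, N m; "width": finger opening in m; "finger_force": force on a finger pad.
Only numpy, scipy, OpenCV 4.12 (cv2) and the standard library are available. Lean on these libraries where they do the work, as an engineer would, in place of code of your own. Each camera call takes 0.05 s, during which the arm holds its last target. There are 200 camera calls.

## Task

These sample tubes go into the tube rack next. Lay the stray tube gently in the grey tote with the other three, then take the tote by its rim and tip it, slowly, onto the corner nearest the tube rack (that corner stays on the worktop) until all four tubes have slid together into that corner, none left more than about 10 cm from it. Finish while still holding the tote tilted like that, hand off the tubes and nothing else propping it, so that I can pick them out; do not disturb the rack, the lidded box or the tape roll.

Things in the scene. Friction and masses are not known exactly. Their poses are not given: they have to be found in the camera images.
- tote: Grey open plastic tote, loose, 0.28 to 0.42 kg. Origin: centre of its underside; z up, x its short way, away from the robot, y its long way, to the left. 194 (x) by 264 (y) mm over the rim, 65 high; inside 170 by 240, floor 4 thick, inner corners bevelled 10. Smooth: tubes start to slide on its floor at 9 to 14 degrees, but to slide on along a wall into a corner takes about 30 degrees.
- rim_far (a point): Middle of the rim bar on the tote's far (+x) side, halfway up the bar. All four sides have such a bar: wall and bead together 12 mm thick (tote |x| 85 to 97, |y| 120 to 132 mm), 14 mm tall (tote z 51 to 65 mm), faces upright, straight to about 10 mm from the inner corners; pinch it from above.
- corner_near_left (a point): Inside of the tote: floor level at the corner -x, +y (robot's side, left).
- corner_near_right (a point): Inside of the tote: floor level at the corner -x, -y (robot's side, right).
- foot_near_left (a point): Underside of the tote: outer corner at -x, +y (88, 123 mm from the centre), on which it can be tipped.
- foot_near_right (a point): Underside of the tote: outer corner at -x, -y.
- foot_far_left (a point): Underside of the tote: outer corner at +x, +y (far side, left).
- foot_far_right (a point): Underside of the tote: outer corner at +x, -y (far side, right).
- tube_1: Capped 1.5 ml tube lying in the tote (white, 42 mm long, solid like a bar 11 mm wide and 13 mm tall, 12 g). Origin: at its underside, middle of its length and 2 mm to +x of its long axis; y along the tube.
- tube_2: Capped 1.5 ml tube lying in the tote (white, 42 mm long, solid like a bar 11 mm wide and 13 mm tall, 12 g). Origin: at its underside, middle of its length and 2 mm to +x of its long axis; y along the tube.
- tube_3: Capped 1.5 ml tube lying in the tote (white, 42 mm long, solid like a bar 11 mm wide and 13 mm tall, 12 g). Origin: at its underside, middle of its length and 2 mm to +x of its long axis; y along the tube.
- stray_tube: The stray tube: same kind and size, lying alone on the worktop beyond the tote's left or right end. Origin: at its underside, middle of its length and 2 mm to +x of its long axis; y along the tube. Pinch it across its 11 mm width from above, pads along y.
- rack: Tube rack (teal, 60 by 200 by 72 mm, holding a few screw-cap tubes), standing left or right of the tote, towards the robot. Origin: centre of its underside; y along its length. The tote's near corner on the rack's side is the one nearest to it.
- cryo_box: Lidded plastic box, 125 by 117 by 85 mm, on the other side of the tote. Bystander. Origin: centre of its underside.
- tape: Small roll of lab tape lying flat, 52 mm across, 12 mm tall, beyond one end of the tote. Bystander. Origin: centre of its underside.

How it is judged:
By the outcome, as a careful person would: the job done as asked, in the order asked, and still so for the second after the job is handed in, while the arm keeps its last pose, push and grip.
It also fails if it takes over 61 s, if anything falls off the work surface, if the arm or the gripper's body presses on something with over 40 N, if the wrist force passes 120 N, or if a joint passes its speed limit or range.

## Working session

There is one attempt and no reset: what is moved stays moved. The work goes in short steps, Python scripts to look and compute and a tool call to move; the robot and the scene stay as the last step left them, time stands still between calls to the robot, and variables do not carry over. Pictures are saved under pics/ and viewed, at most 10 in all, crops included, and the job is handed in when it is done.

```bash
mkdir -p pics; cat > h.py <<'E'
import numpy as np, cv2
from cell import manip, optics
def cam(n):
    m=optics.camera_model(n); K=np.array([[m['fx'],0,m['cx']],[0,m['fy'],m['cy']],[0,0,1.]])
    R=cv2.Rodrigues(np.array(m['rvec'],float))[0]; t=np.array(m['tvec'],float).ravel(); return K,R,t
def ray(c,u,v):
    K,R,t=c; return -R.T@t, R.T@np.linalg.inv(K)@np.array([u,v,1.])
def onplane(c,u,v,z):
    o,d=ray(c,u,v); return o+d*(z-o[2])/d[2]
def proj(c,p):
    K,R,t=c; q=K@(R@np.array(p,float)+t); return q[:2]/q[2]
E
python3 - <<'E'
from h import *
for n in("top","side"):
    im=optics.get_image(n); cv2.imwrite(f'pics/{n}0.png',im)
    K,R,t=cam(n); print(n,K[0,0],-R.T@t,R[2])
s=manip.observe(); print(s['time_s'],s['tool_pos'],s['ee_rot'],s['force'],s['width'])
E
```

```text
top 448.3583431967705 [ 0.42361703 -0.00334001  0.98090598] [ 0.1116825  -0.01411943 -0.99364363]
side 553.6946985473195 [-0.08192001  0.95348894  0.8087776 ] [ 0.45149685 -0.71243452 -0.53720354]
0.1 [ 0.16141448 -0.55106844  0.19161253] [[ 9.59738844e-01  2.80893706e-01 -2.79865224e-04]
 [ 2.80893663e-01 -9.59736611e-01  2.09476092e-03]
 [ 3.19808255e-04 -2.08903579e-03 -9.99997767e-01]] [-0.2931266  -0.4617752   0.72558726] 0.08530994514085913
```

View pics/top0.png

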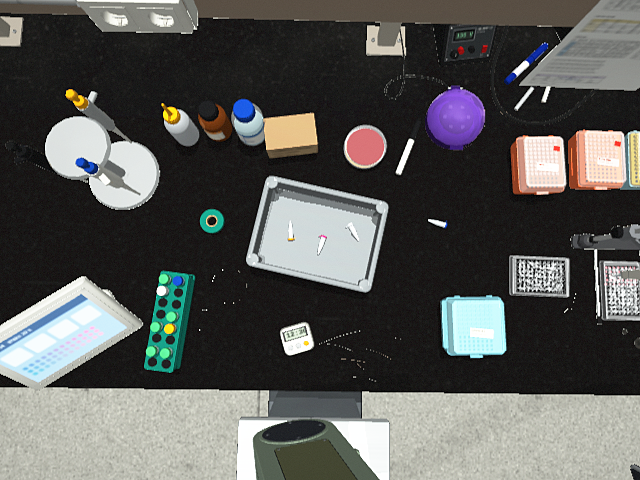

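View pics/side0.png

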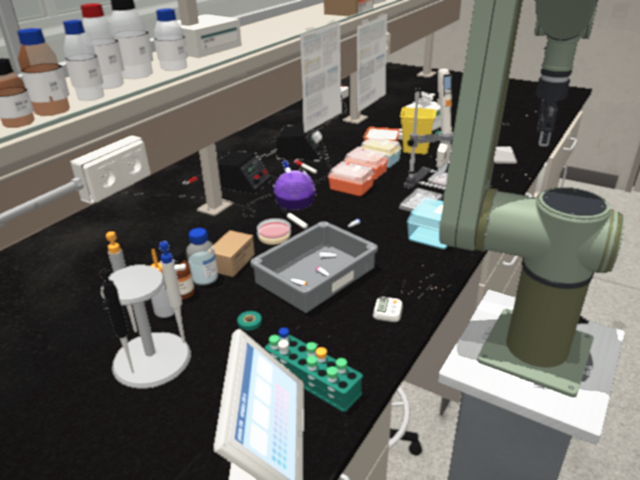

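Top view: the tote spans about (247–388, 176–293), skewed slightly. The stray tube is at (437,223) on the right and the tape at (211,221). The rack is at (168,320), so near-left is the target corner. The side view agrees.

```bash
python3 - <<'E'
from h import *
im=cv2.imread('pics/top0.png'); c=cam('top')
hsv=cv2.cvtColor(im,cv2.COLOR_BGR2HSV)
def big(mask,x0,x1,y0,y1):
    m=np.zeros_like(mask); m[y0:y1,x0:x1]=mask[y0:y1,x0:x1]
    return max(cv2.findContours(m,cv2.RETR_EXTERNAL,cv2.CHAIN_APPROX_NONE)[0],key=cv2.contourArea)
br=(hsv[...,2]>70).astype(np.uint8)
k=big(br,235,397,165,305)
W=np.array([onplane(c,u,v,.065)[:2] for u,v in k[:,0]],np.float32)
r=cv2.minAreaRect(W); print('tote rim',r); B=cv2.boxPoints(r); print(B)
k=big(br,415,460,205,240); print('tubepx',cv2.boundingRect(k),cv2.contourArea(k))
W=np.array([onplane(c,u,v,.006)[:2] for u,v in k[:,0]],np.float32); print('stray',cv2.minAreaRect(W),cv2.boxPoints(cv2.minAreaRect(W)))
print('tape',onplane(c,211,221,.012))
sat=((hsv[...,1]>90)&(hsv[...,2]>50)).astype(np.uint8)
k=big(sat,140,200,262,380); W=np.array([onplane(c,u,v,.072)[:2] for u,v in k[:,0]],np.float32); print('rack',cv2.minAreaRect(W)); print(cv2.boxPoints(cv2.minAreaRect(W)))
k=big(sat,435,515,285,365); W=np.array([onplane(c,u,v,.085)[:2] for u,v in k[:,0]],np.float32); print('box',cv2.minAreaRect(W))
print('purple',onplane(c,455,118,.05),'dish',onplane(c,365,146,.01),'pen',onplane(c,400,172,0))
a=np.vstack([cv2.resize(im[170:300,240:400],None,fx=4,fy=4,interpolation=2)[:, :640],]);cv2.imwrite('pics/crop.png',np.hstack([a[:, :600],cv2.resize(im[200:245,415:460],(200,200),interpolation=2)[:].copy() if 0 else cv2.copyMakeBorder(cv2.resize(im[200:245,415:460],(200,200),interpolation=2),0,a.shape[0]-200,0,0,cv2.BORDER_CONSTANT)]))
E
```

```text
tote rim ((0.5415098071098328, -0.0015546083450317383), (0.26293709874153137, 0.19451501965522766), 77.96681213378906)
[[ 0.41898102 -0.10985833]
 [ 0.60922194 -0.15041047]
 [ 0.6640386   0.10674911]
 [ 0.47379768  0.14730126]]
tubepx (428, 219, 20, 10) 79.0
stray ((0.5746039152145386, -0.2655760645866394), (0.04251481965184212, 0.01799907721579075), 86.59459686279297) [[ 0.5643575  -0.28626138]
 [ 0.58232486 -0.2873305 ]
 [ 0.5848503  -0.24489075]
 [ 0.56688297 -0.24382162]]
tape [0.57002578 0.23071329 0.012     ]
rack ((0.35877135396003723, 0.2907727062702179), (0.07275490462779999, 0.19670192897319794), 83.1202392578125)
[[0.25677103 0.26643828]
 [0.45205665 0.24287608]
 [0.46077168 0.31510714]
 [0.26548606 0.33866933]]
box ((0.3588763475418091, -0.31218183040618896), (0.1214798092842102, 0.12842321395874023), 1.5544190406799316)
purple [ 0.79917633 -0.2949053   0.05      ] dish [ 0.74589529 -0.10420731  0.01      ] pen [ 0.69066621 -0.18429932  0.        ]
```

View pics/crop.png

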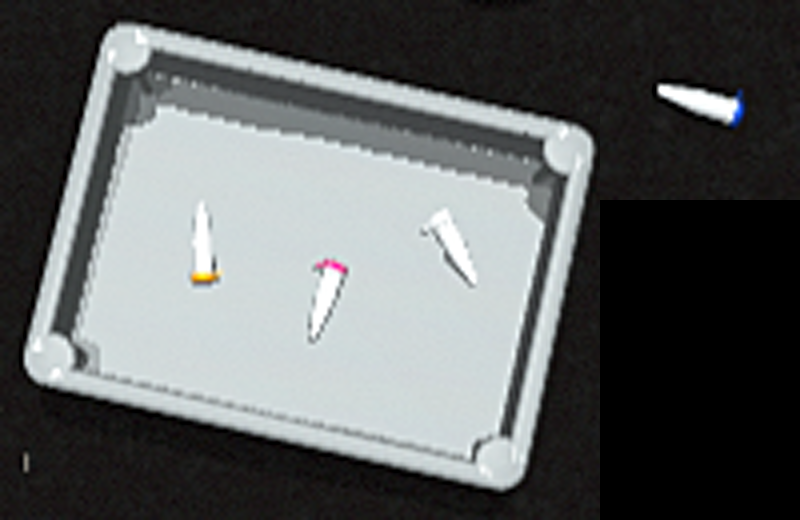

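Tote yaw is about -12°, with its centre at (0.5415, -0.0016) and size matching the given one. Next I'll compute the tube positions and the first move.

```bash
cat >> h.py <<'E'
C=np.array([.5415,-.0016,0]); TY=np.array([.2085,.978,0]); TX=np.array([.978,-.2085,0]); Z=np.array([0,0,1.])
TR=np.c_[TX,TY,Z]
def tool(yx): # tool pointing down, x axis along yx
    x=np.array([yx[0],yx[1],0.]);x/=np.linalg.norm(x); return np.c_[x,np.cross(-Z,x),-Z]
def rel(Rt,pt):
    s=manip.observe(); R=np.array(s['ee_rot']); p=np.array(s['tool_pos'])
    rv=cv2.Rodrigues(R.T@Rt)[0].ravel(); d=R.T@(np.array(pt)-p)
    print('ROW',*np.round(rv,4),*np.round(d,4),'n~%.1f'%max(np.linalg.norm(d)/.0417,np.linalg.norm(rv)/.125))
E
python3 - <<'E'
from h import *
c=cam('top')
tip=onplane(c,428.0,220.0,.006); cap=onplane(c,447.5,224.5,.007); print(tip,cap,np.linalg.norm(tip-cap),(tip+cap)/2)
for a in [(203,205,203,280),(312,340,332,265),(474,285,440,213)]:
    P=[onplane(c,240+a[i]/4,170+a[i+1]/4,.011) for i in(0,2)]; print('tube in tote',[np.round(TR.T@(p-C),3)[:2] for p in P],np.linalg.norm(P[0]-P[1]))
print('rack corners in tote', [np.round(TR.T@(np.array([*q,0])-C),3)[:2] for q in [(.452,.243),(.257,.266)]])
y=tip-cap; m=(tip+cap)/2; rel(tool(y),[m[0],m[1],.10])
E
```

```text
[ 0.58175928 -0.24481683  0.006     ] [ 0.5723404  -0.28761015  0.007     ] 0.04382902477577697 [ 0.57704984 -0.26621349  0.0065    ]
tube in tote [array([0.018, 0.064]), array([-0.022,  0.055])] 0.04122205769996736
tube in tote [array([-0.04, -0.01]), array([ 0.002, -0.012])] 0.04238032435406593
tube in tote [array([ 0.009, -0.09 ]), array([ 0.043, -0.063])] 0.04361330436825215
rack corners in tote [array([-0.139,  0.221]), array([-0.334,  0.202])]
ROW -0.0017 -0.0014 -1.0694 0.4789 -0.1564 0.0921 n~12.3
```

Request:
creep_tool:
  ticks:
    - [[0,0,-1.069],[0.479,-0.156,0.02],0.05]
    - [[0,0,-1.069],[0.479,-0.156,0.02],0.05]
    - [[0,0,-1.069],[0.479,-0.156,0.02],0.05]
    - [[0,0,-1.069],[0.479,-0.156,0.02],0.05]
    - [[0,0,-1.069],[0.479,-0.156,0.02],0.05]
    - [[0,0,-1.069],[0.479,-0.156,0.02],0.05]
    - [[0,0,-1.069],[0.479,-0.156,0.02],0.05]
    - [[0,0,-1.069],[0.479,-0.156,0.05],0.05]
    - [[0,0,-1.069],[0.479,-0.156,0.092],0.05]
    - [[0,0,-1.069],[0.479,-0.156,0.092],0.05]

```text
time_s: 0.93
tool_pos: [0.5012, -0.3198, 0.1411]
ee_rot: [[0.213, 0.977, 0.001], [0.977, -0.213, -0.001], [-0.001, 0.001, -1.0]]
force: [-0.0, -0.5, -0.0]
width: 0.0499
finger_force: 0.0
```

```bash
python3 - <<'E'
from h import *
rel(tool([.0094,.0428]),[.577,-.2662,.07]); print(np.round(manip.observe()['joints'],3))
E
```

```text
ROW 0.0015 0.0009 0.002 0.0685 0.0626 0.0711 n~2.8
[-0.713  0.291  1.547 -0.     1.301 -0.499]
```

Request:
creep_tool:
  ticks:
    - [[0,0,0],[0.068,0.062,0.07],0.05]
    - [[0,0,0],[0.068,0.062,0.07],0.05]
    - [[0,0,0],[0.068,0.062,0.07],0.05]
    - [[0,0,0],[0.068,0.062,0.07],0.05]
    - [[0,0,0],[0.068,0.062,0.07],0.05]

```text
time_s: 1.35
tool_pos: [0.5735, -0.2657, 0.0682]
ee_rot: [[0.212, 0.977, -0.005], [0.977, -0.212, 0.003], [0.001, -0.005, -1.0]]
force: [0.3, 0.3, 1.1]
width: 0.0502
finger_force: 0.0
```

```bash
python3 - <<'E'
from h import *
im=optics.get_image('wrist'); c=cam('wrist'); cv2.imwrite('pics/w1.png',im)
print(proj(c,[.5818,-.2448,.006]),proj(c,[.5723,-.2876,.007]))
rel(tool([.0094,.0428]),[.577,-.2662,.004])
E
```

```text
[323.29233899 203.932903  ] [322.89516011 266.90167553]
ROW -0.0022 -0.0002 0.0004 0.0018 0.0029 0.066 n~1.6
```

View pics/w1.png

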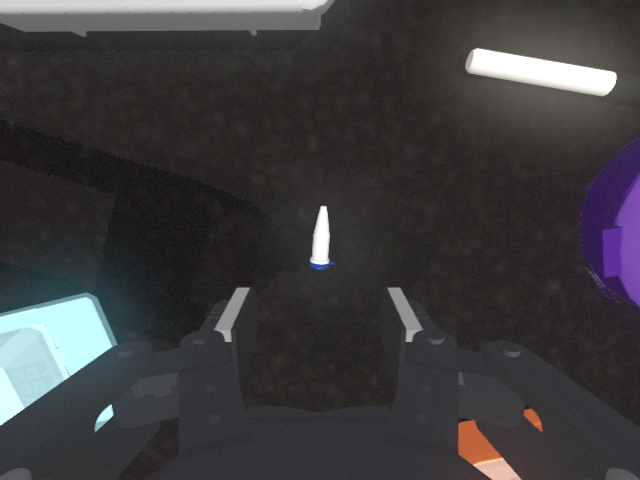

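The wrist view shows the tube at (322,207)–(320,268), within 2 px of prediction and centred between the fingers. Descend and pinch.

Request:
creep_tool:
  ticks:
    - [[0,0,0],[0.001,0.003,0.035],0.04]
    - [[0,0,0],[0.001,0.002,0.058],0.035]
    - [[0,0,0],[0.001,0.002,0.064],0.035]
    - [[0,0,0],[0.001,0.002,0.064],0.035]
    - [[0,0,0],[0.001,0.002,0.064],0.02]
    - [[0,0,0],[0.001,0.002,0.064],0.006]
    - [[0,0,0],[0.001,0.002,0.064],0.006]
    - [[0,0,0],[0.001,0.002,0.064],0.006]
    - [[0,0,0],[0.001,0.002,0.064],0.006]

```text
time_s: 2.15
tool_pos: [0.5774, -0.2679, 0.0084]
ee_rot: [[0.215, 0.977, 0.002], [0.977, -0.215, -0.001], [-0.001, 0.002, -1.0]]
force: [0.0, 0.5, 0.1]
width: 0.0059
finger_force: 0.0
```

Request:
creep_tool:
  ticks:
    - [[0,0,0],[0,0,0],0.04]
    - [[0,0,0],[0,0,0],0.04]
    - [[0,0,0],[0,0,-0.06],0.045]
    - [[0,0,0],[0,0,-0.06],0.045]
    - [[0,0,0],[0,0,-0.06],0.045]
    - [[0,0,0],[0,0,-0.06],0.045]

```text
time_s: 2.65
tool_pos: [0.578, -0.2682, 0.069]
ee_rot: [[0.215, 0.977, 0.003], [0.977, -0.215, -0.002], [-0.001, 0.004, -1.0]]
force: [0.0, -0.4, -0.3]
width: 0.0452
finger_force: 0.0
```

```bash
python3 - <<'E'
from h import *
im=optics.get_image('wrist'); c=cam('wrist'); s=manip.observe(); t=optics.get_image('top')
x=cv2.resize(t[190:260,400:480],(320,280),interpolation=2)
im2=im.copy(); im2[:280,:320]=x
cv2.imwrite('pics/w2.png',im2); np.save('w2.npy',im); print(s['tool_pos'],s['force'])
E
```

```text
[ 0.57662694 -0.26731316  0.06716464] [-0.7069477   0.29534313 -0.66848088]
```

View pics/w2.png

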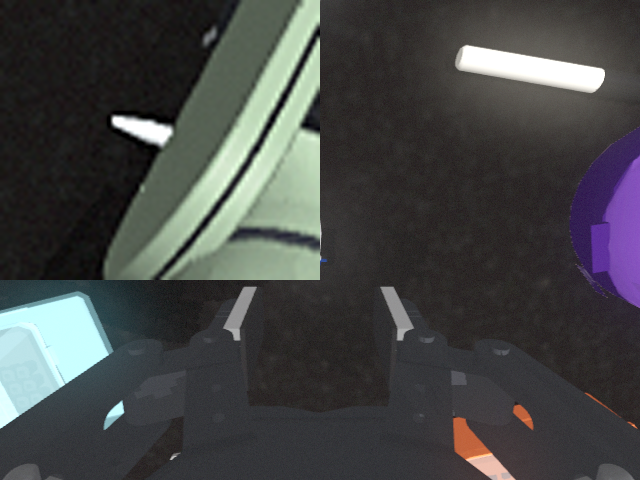

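```bash
python3 - <<'E'
from h import *
im=np.load('w2.npy'); c=cam('wrist'); s=manip.observe(); p=np.array(s['tool_pos']);R=np.array(s['ee_rot'])
print('tcp px',proj(c,p),'below',proj(c,[p[0],p[1],.006]), 'z5',proj(c,p+R[:,2]*.03))
m=(im.max(2)>120).astype(np.uint8); m[:150]=0; m[300:]=0; m[:,:270]=0; m[:,370:]=0
ks=cv2.findContours(m,0,1)[0]
for k in ks:
    if cv2.contourArea(k)>50:
        print(cv2.boundingRect(k)); x,y,w,h=cv2.boundingRect(k)
        for u,v in((x+w/2,y),(x+w/2,y+h)): print(onplane(c,u,v,.007))
print(s['width'])
E
```

```text
tcp px [318.68896317 270.80388461] below [318.84101516 240.16813202] z5 [318.67692666 253.45453776]
(302, 203, 25, 64)
[ 0.57844333 -0.24145407  0.007     ]
[ 0.568881   -0.28436774  0.007     ]
0.0452021513808061
```

```bash
python3 - <<'E'
from h import *
im=np.load('w2.npy'); c=cam('wrist')
m=(im.max(2)>120).astype(np.uint8); m[:150]=0; m[300:]=0; m[:,:270]=0; m[:,370:]=0
k=max(cv2.findContours(m,0,1)[0],key=cv2.contourArea); print(k[:,0].tolist()[:40])
W=np.array([onplane(c,u,v,.007)[:2] for u,v in k[:,0]],np.float32); r=cv2.minAreaRect(W); B=cv2.boxPoints(r); print(r)
l=cv2.fitLine(W,cv2.DIST_L2,0,.01,.01).ravel(); print(l)
P=np.array([manip.observe()['tool_pos'] for _ in range(3)]); print(P)
rel(tool(l[:2]*np.sign(l[1])),[r[0][0],r[0][1],.0])
E
```

```text
[[313, 203], [312, 204], [311, 205], [311, 206], [311, 207], [311, 208], [310, 209], [310, 210], [310, 211], [310, 212], [309, 213], [309, 214], [309, 215], [309, 216], [308, 217], [308, 218], [308, 219], [308, 220], [308, 221], [307, 222], [307, 223], [307, 224], [307, 225], [306, 226], [306, 227], [306, 228], [306, 229], [305, 230], [305, 231], [305, 232], [305, 233], [305, 234], [305, 235], [305, 236], [305, 237], [305, 238], [305, 239], [305, 240], [304, 241], [304, 242]]
((0.5707912445068359, -0.26234471797943115), (0.043072909116744995, 0.016308674588799477), 85.77000427246094)
[ 0.23213664  0.9726832   0.57247007 -0.26450336]
[[ 0.57576873 -0.26677475  0.06598221]
 [ 0.57576873 -0.26677475  0.06598221]
 [ 0.57576873 -0.26677475  0.06598221]]
ROW -0.0019 -0.0007 0.0174 0.0032 -0.0057 0.066 n~1.6
```

Request:
creep_tool:
  ticks:
    - [[0,0,0.01],[0.003,-0.004,0.03],0.035]
    - [[0,0,0.01],[0.003,-0.004,0.056],0.035]
    - [[0,0,0.01],[0.003,-0.004,0.064],0.035]
    - [[0,0,0.01],[0.003,-0.004,0.064],0.035]
    - [[0,0,0.01],[0.003,-0.004,0.064],0.035]
    - [[0,0,0.01],[0.003,-0.004,0.064],0.02]
    - [[0,0,0.01],[0.003,-0.004,0.064],0.006]
    - [[0,0,0.01],[0.003,-0.004,0.064],0.006]
    - [[0,0,0.01],[0.003,-0.004,0.064],0.006]
    - [[0,0,0.01],[0.003,-0.004,0.064],0.006]

```text
time_s: 3.58
tool_pos: [0.5739, -0.2639, 0.0039]
ee_rot: [[0.225, 0.974, 0.001], [0.974, -0.225, -0.001], [-0.0, 0.001, -1.0]]
force: [-0.4, 0.8, 0.1]
width: 0.0058
finger_force: 0.0
```

```bash
python3 - <<'E'
from h import *
im=optics.get_image('wrist'); cv2.imwrite('pics/w3.png',im); s=manip.observe(); print(s['width'],s['finger_force'],s['tool_pos'],s['force'])
c=cam('wrist'); print(proj(c,s['tool_pos']))
E
```

```text
0.006106814081469249 0.0 [ 0.57376335 -0.26381682  0.00371711] [-0.15500523  0.66757066 -0.05442826]
[318.71462207 270.77243055]
```

View pics/w3.png

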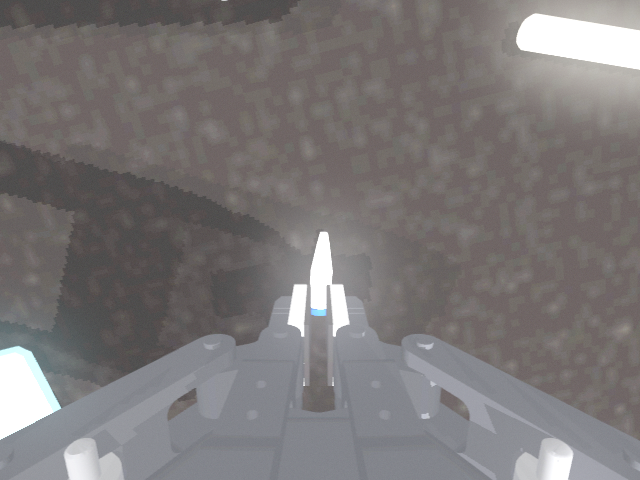

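The wrist view shows the pads around the cap half of the tube (gap 307–328 px, cap at (318,312)). They stopped at the commanded opening, so I'll command fully shut.

Request:
creep_tool:
  ticks:
    - [[0,0,0],[0,0,0],0]
    - [[0,0,0],[0,0,0],0]
    - [[0,0,0],[0,0,0],0]
    - [[0,0,0],[0,0,0],0]

```text
time_s: 3.97
tool_pos: [0.5733, -0.2635, 0.003]
ee_rot: [[0.225, 0.974, -0.0], [0.974, -0.225, 0.0], [0.0, -0.0, -1.0]]
force: [-0.3, 0.6, -0.5]
width: -0.0002
finger_force: 0.0
```

```bash
python3 - <<'E'
from h import *
im=optics.get_image('wrist'); c=cam('wrist'); s=manip.observe(); p=np.array(s['tool_pos']);R=np.array(s['ee_rot'])
print(c[0][0,0], 'cam in tool',R.T@(-c[1].T@c[2]-p), 'cam z in tool',R.T@c[1][2])
for h in(0,.01,.019,.03):
  for x in(.011,0,-.011): print(h,x,proj(c,p+R@[x,.003,-h]))
cv2.imwrite('pics/w4.png',cv2.resize(im[200:350,220:420],(800,600)))
E
```

```text
374.87366741256756 cam in tool [ 6.62941952e-02 -7.86943565e-05 -1.82300131e-01] cam z in tool [-0.26479478 -0.00132162  0.96430388]
0 0.011 [324.60629507 250.37078707]
0 0 [324.50399114 270.78766357]
0 -0.011 [324.40472391 290.59850327]
0.01 0.011 [324.92631874 256.39172845]
0.01 0 [324.81357024 277.7848886 ]
0.01 -0.011 [324.70434141 298.51021893]
0.019 0.011 [325.24500129 262.38743793]
0.019 0 [325.12135837 284.74163349]
0.019 -0.011 [325.00176348 306.36396191]
0.03 0.011 [325.68101544 270.59063003]
0.03 0 [325.54167118 294.24170397]
0.03 -0.011 [325.40717819 317.0693646 ]
```

View pics/w4.png

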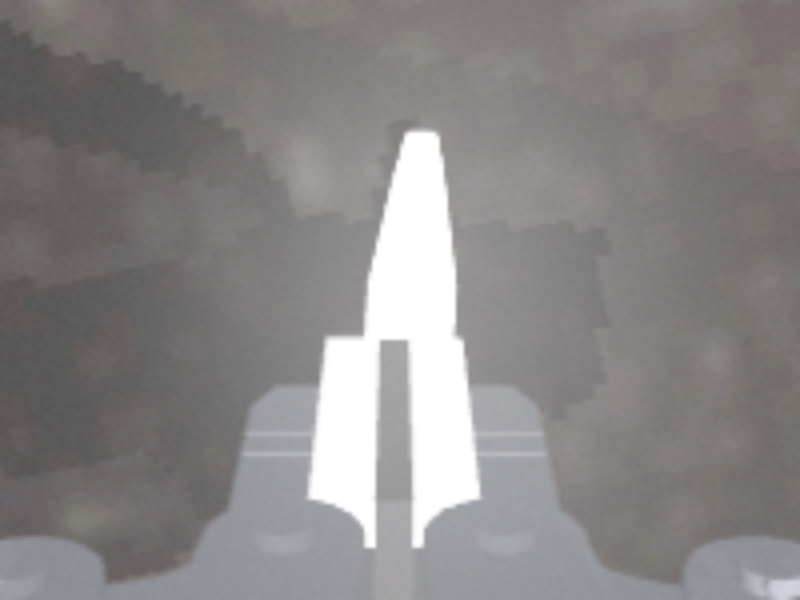

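The shut fingers hold nothing and the tube is still under them. The pads' scale in the picture suggests the tips are well above the reported TCP. I'll probe downward with the fingers open, watching the force.

Request:
creep_tool:
  ticks:
    - [[0,0,0],[0,0,0],0.035]
    - [[0,0,0],[0,0,0],0.035]
    - [[0,0,0],[0,0,0.004],0.035]
    - [[0,0,0],[0,0,0.006],0.035]
    - [[0,0,0],[0,0,0.008],0.035]
    - [[0,0,0],[0,0,0.008],0.035]

```text
time_s: 4.52
tool_pos: [0.5727, -0.2632, -0.0059]
ee_rot: [[0.225, 0.974, -0.001], [0.974, -0.225, 0.001], [0.001, -0.001, -1.0]]
force: [0.1, -0.3, 0.4]
width: 0.0348
finger_force: 0.0
```

Request:
creep_tool:
  ticks:
    - [[0,0,0],[0,0,0.004],0.035]
    - [[0,0,0],[0,0,0.007],0.035]
    - [[0,0,0],[0,0,0.01],0.035]
    - [[0,0,0],[0,0,0.01],0.035]

```text
time_s: 4.85
tool_pos: [0.5727, -0.2631, -0.016]
ee_rot: [[0.225, 0.974, -0.001], [0.974, -0.225, 0.001], [0.001, -0.002, -1.0]]
force: [0.2, 0.7, 0.1]
width: 0.0349
finger_force: 0.0
```

Request:
creep_tool:
  ticks:
    - [[0,0,0],[0,0,0.003],0.03]
    - [[0,0,0],[0,0,0.006],0.03]
    - [[0,0,0],[0,0,0.009],0.03]
    - [[0,0,0],[0,0,0.009],0.03]

```text
time_s: 5.18
tool_pos: [0.5728, -0.2632, -0.0249]
ee_rot: [[0.225, 0.974, -0.001], [0.974, -0.225, 0.001], [0.0, -0.001, -1.0]]
force: [0.1, -0.3, 0.2]
width: 0.0298
finger_force: 0.0
```

```bash
python3 - <<'E'
from h import *
im=optics.get_image('wrist'); c=cam('wrist'); s=manip.observe(); p=np.array(s['tool_pos']);R=np.array(s['ee_rot'])
print(p,s['force'])
for h in(.0,.02,.03,.04): print(h,proj(c,p+R@[.011,.015,-h]))
cv2.imwrite('pics/w5.png',cv2.resize(im[180:360,200:440],(800,600)))
E
```

```text
[ 0.57294735 -0.26330349 -0.02454417] [ 0.20874363 -0.23773465 -0.40757163]
0.0 [348.27310538 250.38019601]
0.02 [351.61566191 263.10469536]
0.03 [353.58637721 270.60684688]
0.04 [355.8074342  279.06200328]
```

View pics/w5.png

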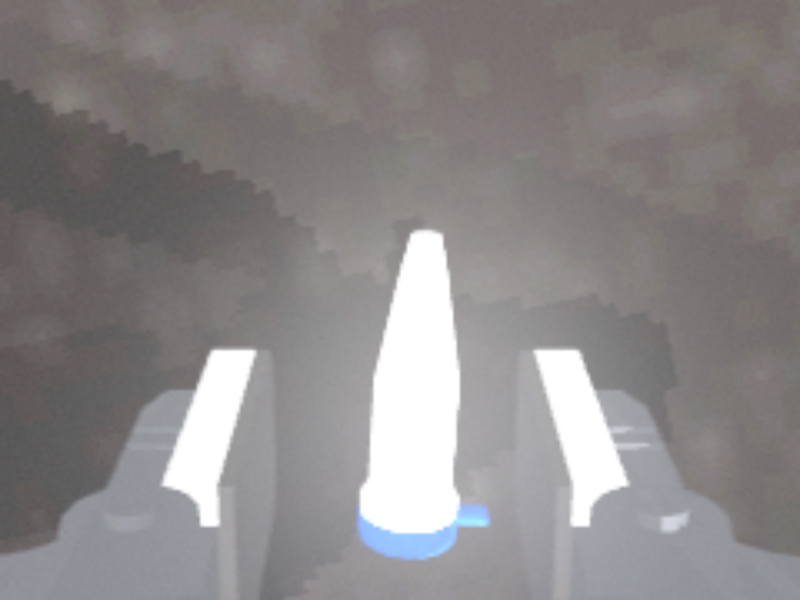

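The pads (inner edges at crop 258 and 520) now straddle the tube at centre (415,400). The real fingertips are about 30+ mm behind the stated TCP. I'll go 3 mm lower and shut.

Request:
creep_tool:
  ticks:
    - [[0,0,0],[0,0,0.003],0.03]
    - [[0,0,0],[0,0,0.003],0.02]
    - [[0,0,0],[0,0,0.003],0.005]
    - [[0,0,0],[0,0,0.003],0]
    - [[0,0,0],[0,0,0.003],0]
    - [[0,0,0],[0,0,0.003],0]
    - [[0,0,0],[0,0,0.003],0]

```text
time_s: 5.82
tool_pos: [0.5734, -0.2636, -0.0269]
ee_rot: [[0.225, 0.974, 0.0], [0.974, -0.225, -0.0], [-0.0, 0.0, -1.0]]
force: [-0.2, 0.1, 0.2]
width: 0.0068
finger_force: 58.7
```

Gripped: 59 N. The pads stop at a reading of 6.8 mm on an 11 mm tube. Lift, carry over the tote, check.

Request:
creep_tool:
  ticks:
    - [[0,0,0],[0,0,-0.03],0]
    - [[0,0,0],[0,0,-0.07],0]
    - [[0,0,0],[0,0,-0.11],0]
    - [[0,0,0],[0.04,0,-0.11],0]
    - [[0,0,0],[0.08,0,-0.11],0]
    - [[0,0,0],[0.12,0,-0.11],0]
    - [[0,0,0],[0.16,0,-0.11],0]
    - [[0,0,0],[0.2,0,-0.11],0]
    - [[0,0,0],[0.24,-0.02,-0.11],0]
    - [[0,0,0],[0.262,-0.054,-0.11],0]

```text
time_s: 6.65
tool_pos: [0.5838, 0.0056, 0.0839]
ee_rot: [[0.224, 0.975, 0.005], [0.975, -0.224, 0.001], [0.002, 0.005, -1.0]]
force: [0.4, 0.2, 0.2]
width: 0.0067
finger_force: 58.8
```

```bash
python3 - <<'E'
from h import *
rel(tool(TY),[.5792,.0026,-.018])
E
```

```text
ROW 0.0049 -0.0017 -0.0154 -0.0041 -0.0043 0.1019 n~2.4
```

Request:
creep_tool:
  ticks:
    - [[0,0,-0.015],[-0.004,-0.004,0.03],0]
    - [[0,0,-0.015],[-0.004,-0.004,0.06],0]
    - [[0,0,-0.015],[-0.004,-0.004,0.08],0]
    - [[0,0,-0.015],[-0.004,-0.004,0.092],0]
    - [[0,0,-0.015],[-0.004,-0.004,0.098],0]
    - [[0,0,-0.015],[-0.004,-0.004,0.1],0]
    - [[0,0,-0.015],[-0.004,-0.004,0.1],0]
    - [[0,0,-0.015],[-0.004,-0.004,0.1],0]

```text
time_s: 7.32
tool_pos: [0.5774, -0.0007, -0.0157]
ee_rot: [[0.211, 0.978, 0.003], [0.978, -0.211, -0.0], [0.0, 0.003, -1.0]]
force: [-0.2, 0.1, -0.5]
width: 0.007
finger_force: 58.8
```

Request:
creep_tool:
  ticks:
    - [[0,0,0],[0,0,0.003],0]
    - [[0,0,0],[0,0,0.005],0]
    - [[0,0,0],[0,0,0.006],0]
    - [[0,0,0],[0,0,0.006],0]
    - [[0,0,0],[0,0,0.006],0]

```text
time_s: 7.73
tool_pos: [0.5759, -0.0003, -0.0229]
ee_rot: [[0.21, 0.978, 0.0], [0.978, -0.21, 0.0], [0.0, 0.0, -1.0]]
force: [-0.1, -0.2, 0.1]
width: 0.0071
finger_force: 58.8
```

Request:
creep_tool:
  ticks:
    - [[0,0,0],[0,0,0.001],0]
    - [[0,0,0],[0,0,0.001],0]
    - [[0,0,0],[0,0,0.001],0.008]
    - [[0,0,0],[0,0,0.001],0.012]
    - [[0,0,0],[0,0,0.001],0.02]
    - [[0,0,0],[0,0,0.001],0.02]
    - [[0,0,0],[0,0,-0.02],0.02]
    - [[0,0,0],[0,0,-0.06],0.02]
    - [[0,0,0],[0,0,-0.1],0.02]
    - [[0,0,0],[0,0,-0.1],0.035]

```text
time_s: 8.57
tool_pos: [0.5828, -0.0011, 0.0856]
ee_rot: [[0.21, 0.978, 0.016], [0.978, -0.21, -0.002], [0.001, 0.016, -1.0]]
force: [2.4, 0.9, 1.8]
width: 0.0308
finger_force: 0.0
```

```bash
python3 - <<'E'
from h import *
im=optics.get_image('wrist'); cv2.imwrite('pics/w6.png',im); s=manip.observe()
print(s['time_s'],np.round(s['joints'],3))
E
```

```text
8.6167 [-0.151  0.322  1.639  0.     1.169  0.061]
```

View pics/w6.png

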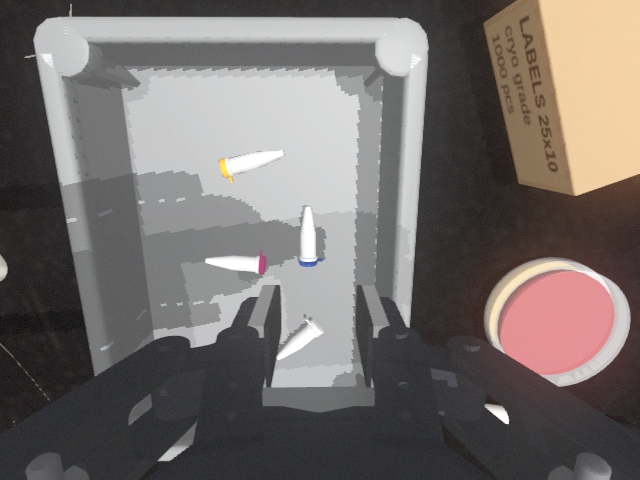

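All four tubes lie in the tote: stray at (308,235), the others at (250,165), (235,263) and (300,340). The far rim runs down the right at columns ~395–425. Next I check the rim prediction and get the move.

```bash
python3 - <<'E'
from h import *
im=cv2.imread('pics/w6.png'); c=cam('wrist'); g=cv2.GaussianBlur(cv2.cvtColor(im,6),(3,3),0)
for q in [(.097,.132),(.097,.05),(.085,.05),(.097,.0),(.085,.0),(-.097,.132)]: print(q,proj(c,C+TR@[*q,.065]))
for y in (.05,.02):
    r=int(round(proj(c,C+TR@[.09,y,.065])[1])); print(r,g[r,384:436].tolist())
rel(tool(TY),(C+TR@[.091,0,.06]))
E
```

```text
(0.097, 0.132) [441.39903185  13.33652309]
(0.097, 0.05) [428.30258092 186.2140839 ]
(0.085, 0.05) [405.85453228 186.28110063]
(0.097, 0.0) [421.62290999 274.38798871]
(0.085, 0.0) [400.56265474 274.49741801]
(-0.097, 0.132) [30.58295098 12.78154137]
186 [107, 106, 107, 107, 106, 105, 105, 104, 104, 104, 104, 105, 107, 117, 133, 151, 167, 179, 192, 203, 210, 212, 211, 210, 209, 208, 206, 206, 206, 206, 205, 204, 199, 187, 159, 111, 70, 57, 56, 55, 55, 55, 53, 52, 52, 53, 53, 53, 51, 52, 53, 52]
241 [104, 103, 103, 103, 102, 102, 102, 102, 102, 104, 111, 124, 139, 152, 162, 172, 182, 187, 189, 189, 189, 187, 186, 189, 195, 201, 204, 203, 199, 192, 176, 133, 78, 55, 54, 54, 53, 51, 50, 52, 52, 51, 52, 52, 52, 52, 51, 50, 50, 49, 49, 49]
ROW 0.0116 -0.0007 -0.0019 -0.0088 0.0525 0.0231 n~1.4
```

Request:
creep_tool:
  ticks:
    - [[0,0,0],[0,0.035,0.01],0.04]
    - [[0,0,0],[0,0.035,0.01],0.04]
    - [[0,0,0],[0,0.035,0.01],0.04]
    - [[0,0,0],[0,0.035,0.01],0.04]

```text
time_s: 8.95
tool_pos: [0.6088, -0.0074, 0.0654]
ee_rot: [[0.211, 0.978, -0.003], [0.978, -0.211, 0.001], [-0.0, -0.003, -1.0]]
force: [0.7, -0.2, 0.5]
width: 0.0396
finger_force: 0.0
```

```bash
python3 - <<'E'
from h import *
c=cam('wrist'); im=optics.get_image('wrist'); g=cv2.GaussianBlur(cv2.cvtColor(im,6),(3,3),0).astype(int)
for y in (.09,.07,.05,.03):
    a=proj(c,C+TR@[.097,y,.065]); r=int(round(a[1])); b=proj(c,C+TR@[.085,y,.065])
    cols=np.arange(int(a[0])-25,min(639,int(a[0])+25)); k=cols[np.argmin(np.diff(g[r,cols]))]
    print(r,np.round(a),np.round(b),k, np.round(TR.T@(onplane(c,k+1,r,.060)-C),4))
    a=proj(c,C+TR@[-.097,y,.065]); cols=np.arange(max(0,int(a[0])-25),int(a[0])+25); k=cols[np.argmax(np.diff(g[r,cols]))]
    print('   near',np.round(a),k,np.round(TR.T@(onplane(c,k,r,.060)-C),4))
rel(tool(TY),(C+TR@[.091,0,.04]))
E
```

```text
103 [384. 103.] [358. 103.] 379 [0.0961 0.0903 0.06  ]Traceback (most recent call last):
  File "<stdin>", line 7, in <module>
    return _wrapfunc(a, 'argmax', axis=axis, out=out, **kwds)
    return bound(*args, **kwds)
ValueError: attempt to get argmax of an empty sequence
```

```bash
python3 - <<'E'
from h import *
rel(tool(TY),(C+TR@[.0905,0,.007]))
E
```

```text
ROW -0.0019 0.0 -0.0019 -0.0084 0.0233 0.0592 n~1.5
```

Request:
creep_tool:
  ticks:
    - [[0,0,0],[-0.008,0.023,0],0.04]
    - [[0,0,0],[-0.008,0.023,0.015],0.04]
    - [[0,0,0],[-0.008,0.023,0.03],0.04]
    - [[0,0,0],[-0.008,0.023,0.04],0.04]
    - [[0,0,0],[-0.008,0.023,0.05],0.04]
    - [[0,0,0],[-0.008,0.023,0.058],0.04]
    - [[0,0,0],[-0.008,0.023,0.059],0.04]
    - [[0,0,0],[-0.008,0.023,0.059],0.04]

```text
time_s: 9.67
tool_pos: [0.6303, -0.0201, 0.0075]
ee_rot: [[0.21, 0.978, -0.001], [0.978, -0.21, 0.0], [-0.0, -0.001, -1.0]]
force: [-0.2, -0.3, -0.2]
width: 0.0399
finger_force: 0.0
```

```bash
python3 - <<'E'
from h import *
s=manip.observe(); print(np.round(TR.T@(np.array(s['tool_pos'])-C),4),s['force'],np.round(s['joints'],3))
E
```

```text
[0.0907 0.0005 0.0075] [-0.18504194 -0.33875721 -0.18717829] [-0.169  0.521  1.533 -0.     1.089  0.043]
```

Request:
creep_tool:
  ticks:
    - [[0,0,0],[0,0,0],0.02]
    - [[0,0,0],[0,0,0],0.005]
    - [[0,0,0],[0,0,0],0]
    - [[0,0,0],[0,0,0],0]
    - [[0,0,0],[0,0,0],0]
    - [[0,0,0],[0,0,0],0]

```text
time_s: 10.17
tool_pos: [0.6319, -0.0204, 0.0091]
ee_rot: [[0.21, 0.978, 0.002], [0.978, -0.21, -0.0], [0.0, 0.002, -1.0]]
force: [-1.1, 0.3, 4.8]
width: 0.0107
finger_force: 61.8
```

```bash
python3 - <<'E'
from h import *
s=manip.observe(); print(np.round(TR.T@(np.array(s['tool_pos'])-C),4),s['force'],s['torque'])
# tilt plan: rotate about foot near-left
p0=np.array(s['tool_pos']); R0=np.array(s['ee_rot']); F=C+TR@[-.088,.123,0]
d=TR@[-1,1,0]/2**.5; ax=np.cross(Z,d)
print('foot',F,'d',d)
for a in (5,10,15,20,25,30,35,38,40):
    Q=cv2.Rodrigues(ax*np.deg2rad(a))[0]; p=F+Q@(p0-F); Rn=Q@R0
    print(a,*np.round(cv2.Rodrigues(R0.T@Rn)[0].ravel(),4),*np.round(R0.T@(p-p0),4),np.round(p,3))
E
```

```text
[0.0923 0.0004 0.0091] [-1.10517467  0.27097744  4.82674404] [-0.02419011  0.07295335  0.00551143]
foot [0.4810815 0.137042  0.       ] d [-0.54411867  0.8389822   0.        ]
5 -0.0618 -0.0616 -0.0001 0.0011 -0.0011 -0.0186 [ 0.631 -0.019  0.028]
10 -0.1236 -0.1232 -0.0003 0.0034 -0.0034 -0.0371 [ 0.629 -0.016  0.046]
15 -0.1855 -0.1848 -0.0004 0.0068 -0.0067 -0.0551 [ 0.627 -0.012  0.064]
20 -0.2473 -0.2463 -0.0005 0.0113 -0.0112 -0.0727 [ 0.623 -0.007  0.082]
25 -0.3091 -0.3079 -0.0006 0.0169 -0.0168 -0.0897 [ 0.619 -0.     0.099]
30 -0.3709 -0.3695 -0.0008 0.0235 -0.0234 -0.1059 [0.614 0.007 0.115]
35 -0.4328 -0.4311 -0.0009 0.031 -0.0309 -0.1212 [0.608 0.016 0.13 ]
38 -0.4699 -0.4681 -0.001 0.036 -0.0359 -0.13 [0.604 0.022 0.139]
40 -0.4946 -0.4927 -0.001 0.0395 -0.0394 -0.1356 [0.601 0.027 0.145]
```

Rim gripped (62 N). Tip about the near-left foot, 1° per row.

Request:
creep_tool:
  ticks:
    - [[-0.0124,-0.0123,0],[0.0002,-0.0002,-0.0037],0]
    - [[-0.0247,-0.0246,0],[0.0003,-0.0003,-0.0075],0]
    - [[-0.0371,-0.037,0],[0.0006,-0.0006,-0.0112],0]
    - [[-0.0494,-0.0493,0],[0.0008,-0.0008,-0.0149],0]
    - [[-0.0618,-0.0616,0],[0.0011,-0.0011,-0.0186],0]
    - [[-0.0742,-0.0739,0],[0.0014,-0.0014,-0.0223],0]
    - [[-0.0865,-0.0862,0],[0.0018,-0.0018,-0.026],0]
    - [[-0.0989,-0.0986,0],[0.0023,-0.0023,-0.0297],0]
    - [[-0.1112,-0.1109,0],[0.0028,-0.0028,-0.0334],0]
    - [[-0.1236,-0.1232,0],[0.0034,-0.0034,-0.0371],0]

```text
time_s: 11.0
tool_pos: [0.628, -0.016, 0.0453]
ee_rot: [[0.216, 0.972, 0.095], [0.968, -0.201, -0.147], [-0.124, 0.124, -0.985]]
force: [0.0, 0.8, -2.3]
width: 0.0104
finger_force: 60.9
```

```bash
cat >> h.py <<'E'
def plan(p0,R0,angs,F=C+TR@[-.088,.123,0]):
    d=TR@[-1,1,0]/2**.5; ax=np.cross(Z,d)
    s=manip.observe(); R=np.array(s['ee_rot']); p=np.array(s['tool_pos']); out=[]
    for a in angs:
        Q=cv2.Rodrigues(ax*np.deg2rad(a))[0]; pn=F+Q@(p0-F); Rn=Q@R0
        rv=cv2.Rodrigues(R.T@Rn)[0].ravel(); print(a,*np.round(rv,4),*np.round(R.T@(pn-p),4))
    print('force',np.round(s['force'],1),'torque',np.round(s['torque'],2),'q',np.round(s['joints'],2),'w',s['width'],s['finger_force'])
P0=np.array([.6319,-.0204,.0091]); R0=tool([.21,.978])
E
python3 - <<'E'
from h import *
plan(P0,R0,range(10,21,2))
E
```

```text
10 0.0008 0.0012 -0.0003 -0.0001 0.0014 -0.0006
12 -0.0239 -0.0234 -0.0003 0.0002 0.0011 -0.0081
14 -0.0487 -0.0481 -0.0003 0.0007 0.0006 -0.0155
16 -0.0734 -0.0727 -0.0003 0.0013 -0.0001 -0.023
18 -0.0981 -0.0974 -0.0003 0.0022 -0.001 -0.0304
20 -0.1228 -0.122 -0.0003 0.0032 -0.002 -0.0377
force [ 0.   0.8 -2.3] torque [0.33 0.02 0.06] q [-0.08  0.41  1.62 -0.16  1.01  0.21] w 0.01040591775110809 60.883787870407104
```

Half the weight is on the hand, so the foot rests on the table. The same body-frame motion continues.

Request:
creep_tool:
  ticks:
    - [[-0.0124,-0.0123,0],[0.0002,-0.0002,-0.0037],0]
    - [[-0.0247,-0.0246,0],[0.0003,-0.0003,-0.0075],0]
    - [[-0.0371,-0.037,0],[0.0006,-0.0006,-0.0112],0]
    - [[-0.0494,-0.0493,0],[0.0008,-0.0008,-0.0149],0]
    - [[-0.0618,-0.0616,0],[0.0011,-0.0011,-0.0186],0]
    - [[-0.0742,-0.0739,0],[0.0014,-0.0014,-0.0223],0]
    - [[-0.0865,-0.0862,0],[0.0018,-0.0018,-0.026],0]
    - [[-0.0989,-0.0986,0],[0.0023,-0.0023,-0.0297],0]
    - [[-0.1112,-0.1109,0],[0.0028,-0.0028,-0.0334],0]
    - [[-0.1236,-0.1232,0],[0.0034,-0.0034,-0.0371],0]

```text
time_s: 11.83
tool_pos: [0.6223, -0.0067, 0.0812]
ee_rot: [[0.234, 0.954, 0.187], [0.942, -0.174, -0.288], [-0.242, 0.244, -0.939]]
force: [-0.7, -0.8, -2.5]
width: 0.0106
finger_force: 60.9
```

```bash
python3 - <<'E'
from h import *
plan(P0,R0,[20,30])
E
```

```text
20 0.0013 0.001 -0.0007 -0.0002 0.001 -0.0003
30 -0.1223 -0.1221 -0.0007 0.0032 -0.0023 -0.0373
force [-0.7 -0.8 -2.5] torque [ 0.4   0.02 -0.04] q [ 0.02  0.33  1.69 -0.36  0.97  0.41] w 0.010570942327370166 60.87060123682022
```

Request:
creep_tool:
  ticks:
    - [[-0.0124,-0.0123,0],[0.0002,-0.0002,-0.0037],0]
    - [[-0.0247,-0.0246,0],[0.0003,-0.0003,-0.0075],0]
    - [[-0.0371,-0.037,0],[0.0006,-0.0006,-0.0112],0]
    - [[-0.0494,-0.0493,0],[0.0008,-0.0008,-0.0149],0]
    - [[-0.0618,-0.0616,0],[0.0011,-0.0011,-0.0186],0]
    - [[-0.0742,-0.0739,0],[0.0014,-0.0014,-0.0223],0]
    - [[-0.0865,-0.0862,0],[0.0018,-0.0018,-0.026],0]
    - [[-0.0989,-0.0986,0],[0.0023,-0.0023,-0.0297],0]
    - [[-0.1112,-0.1109,0],[0.0028,-0.0028,-0.0334],0]
    - [[-0.1236,-0.1232,0],[0.0034,-0.0034,-0.0371],0]

```text
time_s: 12.67
tool_pos: [0.6128, 0.0078, 0.1144]
ee_rot: [[0.262, 0.926, 0.273], [0.898, -0.13, -0.421], [-0.354, 0.355, -0.865]]
force: [-0.0, -0.2, -2.3]
width: 0.0106
finger_force: 60.9
```

```bash
python3 - <<'E'
from h import *
plan(P0,R0,[30,38])
for n in('top','side','wrist'): np.save(n+'30.npy',optics.get_image(n))
def corner(a):
    F=C+TR@[-.088,.123,0]; ax=np.cross(Z,TR@[-1,1,0]/2**.5); Q=cv2.Rodrigues(ax*np.deg2rad(a))[0]
    return lambda q: F+Q@(C+TR@np.array(q,float)-F)
f=corner(30)
for n in('top','side','wrist'):
    c=cam(n); print(n,[np.round(proj(c,f(q))) .tolist() for q in [(-.085,.12,.004),(-.097,.132,.065),(.097,.132,.065),(.097,-.132,.065),(-.097,-.132,.065),(0,0,.004)]])
E
```

```text
30 0.0012 0.0012 -0.0005 -0.0002 0.0011 -0.0001
38 -0.0977 -0.0974 -0.0005 0.0021 -0.0012 -0.0298
force [-0.  -0.2 -2.3] torque [0.5  0.09 0.03] q [ 0.13  0.27  1.74 -0.58  0.97  0.64] w 0.01057433135273292 60.87270051240921
top [[254.0, 262.0], [232.0, 273.0], [242.0, 180.0], [368.0, 208.0], [350.0, 310.0], [308.0, 238.0]]
side [[305.0, 310.0], [304.0, 307.0], [243.0, 253.0], [322.0, 183.0], [382.0, 230.0], [314.0, 253.0]]
wrist [[-78.0, 14.0], [-357.0, -104.0], [339.0, -105.0], [331.0, 582.0], [-86.0, 582.0], [146.0, 269.0]]
```

Request:
creep_tool:
  ticks:
    - [[-0.0124,-0.0123,0],[0.0002,-0.0002,-0.0037],0]
    - [[-0.0247,-0.0246,0],[0.0003,-0.0003,-0.0075],0]
    - [[-0.0371,-0.037,0],[0.0006,-0.0006,-0.0112],0]
    - [[-0.0494,-0.0493,0],[0.0008,-0.0008,-0.0149],0]
    - [[-0.0618,-0.0616,0],[0.0011,-0.0011,-0.0186],0]
    - [[-0.0742,-0.0739,0],[0.0014,-0.0014,-0.0223],0]
    - [[-0.0865,-0.0862,0],[0.0018,-0.0018,-0.026],0]
    - [[-0.0865,-0.0862,0],[0.0018,-0.0018,-0.026],0]
    - [[-0.0865,-0.0862,0],[0.0018,-0.0018,-0.026],0]
    - [[-0.0865,-0.0862,0],[0.0018,-0.0018,-0.026],0]

```text
time_s: 13.65
tool_pos: [0.6044, 0.0205, 0.1351]
ee_rot: [[0.287, 0.9, 0.327], [0.858, -0.091, -0.505], [-0.425, 0.426, -0.799]]
force: [0.2, -0.2, -1.5]
width: 0.0106
finger_force: 60.8
```

```bash
python3 - <<'E'
from h import *
plan(P0,R0,[37])
t=optics.get_image('top'); s=optics.get_image('side'); np.save('t37.npy',t);np.save('s37.npy',s)
a=cv2.resize(t[165:325,220:400],(400,356),interpolation=2); b=cv2.resize(s[170:340,220:420],(400,340),interpolation=2)
o=np.zeros((356,800,3),np.uint8); o[:,:400]=a; o[:340,400:]=b; cv2.imwrite('pics/end.png',o)
E
```

```text
37 -0.0006 -0.0002 -0.0002 -0.0003 0.0014 -0.0005
force [ 0.2 -0.2 -1.5] torque [ 0.52  0.21 -0.02] q [ 0.22  0.25  1.78 -0.73  1.    0.81] w 0.010631910564418267 60.84865361452103
```

View pics/end.png

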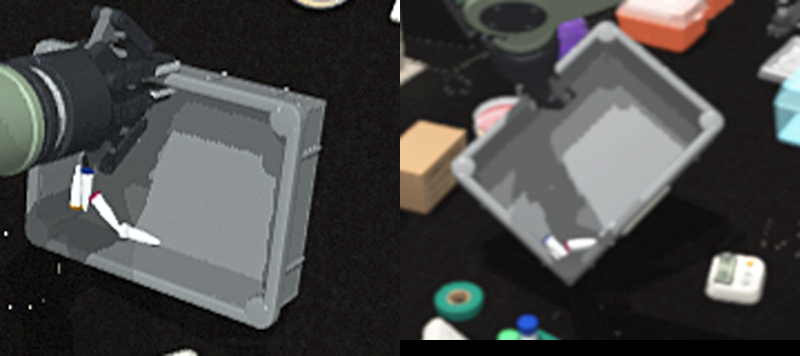

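Top crop: two tubes are side by side by the left wall at (82,188), a third at (105,212), and a fourth along the near wall at (140,237). Let me get their distances to the corner.

```bash
cat >> h.py <<'E'
def floorpt(c,u,v,a,zt=.010):
    F=C+TR@[-.088,.123,0]; ax=np.cross(Z,TR@[-1,1,0]/2**.5); Q=cv2.Rodrigues(ax*np.deg2rad(a))[0]
    M=Q@TR; o,d=ray(c,u,v); o2=M.T@(o-F)+[-.088,.123,0]; d2=M.T@d; return o2+d2*(zt-o2[2])/d2[2]
E
python3 - <<'E'
from h import *
c=cam('top'); K=np.array([-.085,.12])
for n,pts in {'t_yel':[(78,165),(75,206)],'t_blue':[(87,169),(87,208)],'t_red':[(95,197),(121,231)],'t_4':[(121,231),(159,243)]}.items():
    w=[floorpt(c,220+x*.45,165+y*.45,37)[:2] for x,y in pts]; print(n,np.round(w,3).tolist(),'len',round(np.linalg.norm(w[0]-w[1]),3),'dist',[round(np.linalg.norm(q-K),3) for q in w],'mid',round(np.linalg.norm((w[0]+w[1])/2-K),3))
E
```

```text
t_yel [[-0.029, 0.115], [-0.071, 0.116]] len 0.042 dist [np.float64(0.056), np.float64(0.015)] mid 0.035
t_blue [[-0.03, 0.104], [-0.069, 0.101]] len 0.039 dist [np.float64(0.057), np.float64(0.025)] mid 0.04
t_red [[-0.055, 0.093], [-0.08, 0.06]] len 0.041 dist [np.float64(0.04), np.float64(0.06)] mid 0.047
t_4 [[-0.08, 0.06], [-0.079, 0.017]] len 0.043 dist [np.float64(0.06), np.float64(0.103)] mid 0.082
```

The fourth tube's middle is 8.2 cm from the corner, but its far end is about 10.3 cm. I'll tip another 8° toward the left wall about the same foot to pull it in.

Request:
creep_tool:
  ticks:
    - [[0,-0.02,0],[0.0002,0,-0.0025],0]
    - [[0,-0.04,0],[0.0005,0,-0.0049],0]
    - [[0,-0.06,0],[0.0008,0,-0.0074],0]
    - [[0,-0.08,0],[0.0012,0,-0.0098],0]
    - [[0,-0.1,0],[0.0016,0,-0.0122],0]
    - [[0,-0.12,0],[0.002,0,-0.0147],0]
    - [[0,-0.14,0],[0.0025,0,-0.0171],0]
    - [[0,-0.14,0],[0.0025,0,-0.0171],0]
    - [[0,-0.14,0],[0.0025,0,-0.0171],0]
    - [[0,-0.14,0],[0.0025,0,-0.0171],0]

```text
time_s: 14.58
tool_pos: [0.5997, 0.0314, 0.1477]
ee_rot: [[0.33, 0.9, 0.284], [0.78, -0.091, -0.619], [-0.532, 0.426, -0.732]]
force: [0.3, 0.8, -2.1]
width: 0.0101
finger_force: 60.9
```

```bash
cat >> h.py <<'E'
def tubes(zt=.010):
    s=manip.observe(); M=np.array(s['ee_rot'])@R0.T@TR; F=C+TR@[-.088,.123,0]
    c=cam('top'); im=optics.get_image('top'); g=im.min(2); m=((g>200)).astype(np.uint8); m[:230]=0;m[310:]=0;m[:,:225]=0;m[:,330:]=0
    fe=[F, *[F+M@(np.array(q)-[-.088,.123,0]) for q in [(-.085,.12,.004),(.085,.12,.004),(-.085,-.12,.004)]]]
    print('F,corner,px',[np.round(proj(c,q)).tolist() for q in fe], 'force',s['force'],'tilt',np.degrees(np.arccos(M[2,2])))
    print('foot from tcp',np.array(s['tool_pos'])+np.array(s['ee_rot'])@[.1226,-.1803,.0091])
    for k in cv2.findContours(m,0,1)[0]:
        if cv2.contourArea(k)<6: continue
        w=[]
        for u,v in k[:,0]:
            o,d=ray(c,u,v); o2=M.T@(o-F)+[-.088,.123,0]; d2=M.T@d; w.append((o2+d2*(zt-o2[2])/d2[2])[:2])
        w=np.array(w); r=np.linalg.norm(w-[-.085,.12],axis=1); print(cv2.boundingRect(k),'tote box',w.min(0).round(3),w.max(0).round(3),'dist',r.min().round(3),r.max().round(3))
    return im
E
python3 - <<'E'
from h import *
np.save('t41.npy',tubes())
E
```

```text
F,corner,px [[254.0, 263.0], [253.0, 262.0], [258.0, 186.0], [342.0, 302.0]] force [ 0.27556611  0.76333111 -2.0604855 ] tilt 42.95518774094673
foot from tcp [ 0.48053473  0.13770675 -0.00100282]
(259, 253, 28, 24) tote box [-0.084  0.019] [-0.051  0.098] dist 0.034 0.102
(251, 242, 9, 18) tote box [-0.071  0.1  ] [-0.035  0.123] dist 0.016 0.054
```

Only slight change: the third tube sits diagonally and blocks the fourth. I'll ease the tilt toward the robot by 15°, keeping the left tilt and the same foot. That should let them slide to the left wall, and then I'll tip back.

Request:
creep_tool:
  ticks:
    - [[0.026,0,0],[0,0.0002,0.0047],0]
    - [[0.052,0,0],[0,0.0002,0.0094],0]
    - [[0.078,0,0],[0,0.0002,0.0141],0]
    - [[0.104,0,0],[0,0,0.0187],0]
    - [[0.13,0,0],[0,-0.0003,0.0234],0]
    - [[0.156,0,0],[0,-0.0008,0.028],0]
    - [[0.182,0,0],[0,-0.0013,0.0326],0]
    - [[0.208,0,0],[0,-0.002,0.0372],0]
    - [[0.234,0,0],[0,-0.0028,0.0419],0]
    - [[0.26,0,0],[0,-0.0037,0.0465],0]

```text
time_s: 15.47
tool_pos: [0.61, 0.0023, 0.1121]
ee_rot: [[0.331, 0.943, 0.041], [0.779, -0.248, -0.575], [-0.532, 0.222, -0.817]]
force: [0.5, 0.4, -1.3]
width: 0.0108
finger_force: 60.9
```

```bash
python3 - <<'E'
from h import *
np.save('ta.npy',tubes())
E
```

```text
F,corner,px [[254.0, 263.0], [254.0, 262.0], [273.0, 186.0], [343.0, 301.0]] force [ 0.484962    0.35762591 -1.33258813] tilt 35.204974811186844
foot from tcp [ 0.48088333  0.13739717 -0.00061365]
(262, 251, 26, 24) tote box [-0.083  0.019] [-0.051  0.098] dist 0.035 0.102
(253, 237, 12, 21) tote box [-0.069  0.099] [-0.028  0.123] dist 0.018 0.057
```

Request:
creep_tool:
  ticks:
    - [[0,-0.02,0],[0.0002,0,-0.0025],0]
    - [[0,-0.04,0],[0.0005,0,-0.0049],0]
    - [[0,-0.06,0],[0.0008,0,-0.0074],0]
    - [[0,-0.08,0],[0.0012,0,-0.0098],0]
    - [[0,-0.1,0],[0.0016,0,-0.0122],0]
    - [[0,-0.12,0],[0.002,0,-0.0147],0]
    - [[0,-0.14,0],[0.0025,0,-0.0171],0]
    - [[0,-0.14,0],[0.0025,0,-0.0171],0]

```text
time_s: 16.18
tool_pos: [0.6097, 0.0157, 0.1245]
ee_rot: [[0.332, 0.943, -0.003], [0.691, -0.246, -0.679], [-0.642, 0.223, -0.734]]
force: [0.2, 0.6, -2.5]
width: 0.0106
finger_force: 61.0
```

```bash
python3 - <<'E'
from h import *
np.save('tb.npy',tubes())
E
```

```text
F,corner,px [[254.0, 263.0], [253.0, 262.0], [273.0, 186.0], [331.0, 302.0]] force [ 0.15746641  0.6025687  -2.45181557] tilt 42.80262535430182
foot from tcp [ 0.48026708  0.13858495 -0.00108955]
(252, 238, 21, 33) tote box [-0.085  0.049] [-0.031  0.125] dist 0.017 0.071
```

All four are now within 7.1 cm. I'll lean it partly back toward the corner's diagonal and settle.

Request:
creep_tool:
  ticks:
    - [[-0.026,0,0],[0,-0.0003,-0.0047],0]
    - [[-0.052,0,0],[0,-0.0007,-0.0094],0]
    - [[-0.078,0,0],[0,-0.0013,-0.014],0]
    - [[-0.104,0,0],[0,-0.0019,-0.0186],0]
    - [[-0.13,0,0],[0,-0.0027,-0.0233],0]
    - [[-0.13,0,0],[0,-0.0027,-0.0233],0]
    - [[-0.13,0,0],[0,-0.0027,-0.0233],0]
    - [[-0.13,0,0],[0,-0.0027,-0.0233],0]
    - [[-0.13,0,0],[0,-0.0027,-0.0233],0]
    - [[-0.13,0,0],[0,-0.0027,-0.0233],0]

```text
time_s: 17.07
tool_pos: [0.6073, 0.0307, 0.1413]
ee_rot: [[0.334, 0.935, 0.118], [0.691, -0.158, -0.705], [-0.641, 0.317, -0.699]]
force: [-0.1, 0.7, -2.5]
width: 0.0105
finger_force: 60.9
```

```bash
python3 - <<'E'
from h import *
im=tubes(); cv2.imwrite('pics/fin.png',im)
# actual tote: compare rim corner pixels & bystanders unchanged
a=cv2.imread('pics/top0.png').astype(int)
for n,(x0,x1,y0,y1) in dict(rack=(140,205,265,380),box=(435,515,285,365),tape=(195,228,205,238)).items():
    print(n,np.abs(im.astype(int)-a)[y0:y1,x0:x1].mean().round(2))
side=optics.get_image('side'); c=cam('side'); s=manip.observe(); M=np.array(s['ee_rot'])@R0.T@TR; F=C+TR@[-.088,.123,0]
g=cv2.cvtColor(side,cv2.COLOR_BGR2GRAY); col=int(proj(c,F)[0])
print('side foot',proj(c,F),'rim corner',proj(c,F+M@np.array([-.009,.009,.065])))
m=cv2.inRange(g,60,170); m[:, :240]=0; m[:,380:]=0; m[:230]=0; m[330:]=0
k=max(cv2.findContours(m,0,1)[0],key=cv2.contourArea); print('lowest tote px',k[k[:,0,1].argmax()])
E
```

```text
F,corner,px [[254.0, 263.0], [253.0, 262.0], [265.0, 185.0], [331.0, 302.0]] force [-0.13256276  0.74410983 -2.51406783] tilt 45.64006718672667
foot from tcp [ 0.48064634  0.13739764 -0.00079016]
(251, 238, 22, 33) tote box [-0.084  0.048] [-0.029  0.124] dist 0.017 0.073
rack 30.82
box 1.66
tape 11.14
side foot [304.58737239 312.28377762] rim corner [295.69601384 314.5466606 ]
lowest tote px [[294 312]]
```

```bash
python3 - <<'E'
from h import *
side=optics.get_image('side'); a=cv2.imread('pics/side0.png')
for n,(x0,x1,y0,y1) in dict(rack=(268,365,328,410),tape=(232,265,308,332)).items():
    A=cv2.cvtColor(a[y0:y1,x0:x1],6).astype(np.float32);B=cv2.cvtColor(side[y0:y1,x0:x1],6).astype(np.float32)
    print(n,np.abs(A-B).mean().round(2),'shift',cv2.phaseCorrelate(A,B))
t=cv2.imread('pics/fin.png')
def teal(i): h=cv2.cvtColor(i,cv2.COLOR_BGR2HSV); return cv2.inRange(h,(78,90,40),(92,255,255))
for nm,i,j,(x0,x1,y0,y1) in [('rack side',a,side,(268,365,328,410)),('rack top',cv2.imread('pics/top0.png'),t,(140,205,265,380)),('tape top',cv2.imread('pics/top0.png'),t,(195,228,205,238))]:
    for q in(i,j): print(nm,cv2.boundingRect(teal(q)[y0:y1,x0:x1]),(teal(q)[y0:y1,x0:x1]>0).sum())
E
```

```text
rack 9.15 shift ((0.056751829117096975, 0.026885760424207206), 0.9119337130652534)
tape 4.15 shift ((0.024302871173141227, 0.0704129434430989), 0.9606106474443719)
rack side (0, 6, 96, 76) 2380
rack side (0, 7, 96, 75) 2322
rack top (4, 5, 51, 103) 2330
rack top (16, 5, 39, 103) 1752
tape top (4, 4, 26, 25) 374
tape top (5, 5, 25, 24) 365
```

The rack and tape haven't moved (under 0.1 px shift in the side view); the top view differs only because of the arm and its shadow. The tote is steady, its foot is on the table, and the grip is firm. Handing in.

```bash
python3 -c "
from cell import manip
print(manip.hand_in())"
```

```text
the job is handed in; nothing more can be done
None
```

I handed the job in at about 17 s: the stray tube is in the tote, which is held by its far rim, tipped about 45° onto the near-left corner, with all four tubes within about 7 cm of that corner and the rack, box and tape roll unmoved.

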